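# Tighten the lock ring of the filter cell with the pin spanner

## Task

Tighten the steel lock ring on the blue filter cell: take the pin spanner whose two prongs match the ring's two holes, seat both prongs fully in the holes, and only then turn the ring clockwise (seen from above) to its stop, where the white line on the ring comes to the red index post. Let go of the spanner and leave it standing fully seated in the ring; leave the other spanner where it is.

Things in the scene. Friction and masses are not known exactly. Their poses are not given: they have to be found in the camera images.
- wide_spanner: Spanner that fits: steel bar 114x22x12 with green upright grip, prongs down in a grey stand (22 high, two 14 mm holes). Origin: centre of bar's underside (rests on stand, later on ring); z up, x along bar. Prongs at x +46/-46, diameter 9, 14 long, tapered to 5 at the tip. Grip 56 (x) x 16 (y), z 12 to 67, centred: pinch across y. About 0.25 kg. Half a turn makes no difference.
- narrow_spanner: Wrong spanner, leave it alone: same build with an orange grip, a 74 mm bar and prongs at x +26/-26; upright in its own shorter grey stand. The two stands may change places. Origin and axes as for the other.
- ring_centre (a point): Centre of the lock ring's top face, 52 mm above the worktop; turns with it. z up, x through both holes, towards the one with the white line. Steel ring, outside 140, inside 56, 16 thick; holes at x +46/-46, diameter 20, 16 deep, chamfered 2 (a prong has 5 mm play, 0.12 rad each way). It sits on a fixed blue cell, foot diameter 168; red index post 78 from the axis, as high as the ring.
- lock_ring (a joint): Turn of the lock ring about the vertical through ring_centre, rad; grows clockwise seen from above. Starts slack at 0 to 0.2; hard stop at 0.8, where the white line is at the red post. Needs about 0.15 N m to turn and stays where it is left.
Mind the look-alikes: they are no part of the job. Leave any yellow look-alike of the wide_spanner alone.

How it is judged:
By the outcome, as a careful person would: the job done as asked, in the order asked, and still so for the second after the job is handed in, with the robot touching nothing.
It also fails if it takes over 45 s, if anything falls off the work surface, if the arm or the gripper's body presses on something with over 40 N, if the wrist force passes 120 N, or if a joint passes its speed limit or range.

## Robot

A 7-joint arm with a two-finger parallel gripper is mounted at the origin on a cart in front of the work surface, level with it; the furniture and walls round the work are solid. World frame = base frame: x ahead of the robot, y to its left, z up, the work surface at z = 0. Lengths are in m, angles in rad, forces in N, time in s.
With the tool pointing down it reaches from about 0.4 to 0.85 m from the base axis. Payload 10.4 kg.
Tool frame: the origin (TCP) lies at the very end of the fingers, on their centre line; the grasp point (between the pads) lies 19 mm behind it; z points along the fingers, y is the direction in which the jaws open and shut (so a half turn about z gives the same grasp; the last joint's range is limited). The gripper opens to 85 mm and grips with 20 to 120 N. Pads are 22 mm wide; open, the fingers measure 114 mm over their backs; the gripper's body (76 mm by 85 mm) begins 54 mm behind the grasp point. The pads swing forward as they close: fully open they stand 13 mm farther back than shut.
Start: joints at [1.124, 0.332, -0.065, 1.46, 0.022, 1.35, -0.088], TCP at [0.257, -0.57, 0.231] pointing down, gripper open.
Joint ranges: [-2.6, 2.6], [-0.5, 2.12], [-1.47, 1.34], [0.16, 2.42], [-1.27, 4.41], [0.06, 2.06], [-2.6, 2.6]. Speed limits (rad/s): [2.22, 2.22, 2.79, 2.79, 3.14, 3.14, 3.14].

## Interface

Orientations are given as a unit quaternion [x, y, z, w].
In Python, from workcell import get_obs, camera, camera_info, hand_in gives the robot as it stands.
- The arm moves only by the tool move_arm, never from a script. Its argument "moves" is a list of rows, each a list of 3 entries, a list of its own where there are three numbers: the shift along the tool's x, y, z in units of 25 mm (1.0 is 25 mm), then the turn, a rotation vector about the tool's x, y, z in degrees, then the opening, from 0 (shut) to 1 (fully open). A call has 1 to 5 rows; each row shifts and turns the commanded pose from where the row before left it, along the tool's axes as they then stand; what a row does not reach is not made up. A row lasts 1/8 s, in which the tool goes at most 62.5 mm and 10.7 degrees, less where a joint would pass 70% of its speed; a pose out of reach is approached as far as the arm can. A call is refused whole if a number of a shift passes 1 or a number of a turn 10.7, either way. A call with a gripper value outside its range is refused whole. The fingers move at their own pace and stop on an object; "squeeze" is the grip in N (left out, the last holds). Time passes only in rows, so rows that do not move let the fingers close. It gives the time, the measured TCP pose, the force and the opening at its end, in the units of the state.
- get_obs(): the state, without advancing time (a new reading comes with each control period).
- camera(name): name is "side" or "top"; returns the picture (384x512x3 uint8, red, green, blue); there is no depth.
- camera_info(name): a dict with "fx", "fy", "cx", "cy" (pixels), "D" ([k1, k2, p1, p2, k3] as OpenCV has them; the pictures are not rectified), "origin" and "rotation" of the camera in the world. Camera axes: x right, y down, z forward; pixel columns grow to the right and rows downward; lengths in m; the calibration is good to about 2 mm. A picture is of the moment at which its call begins. camera_info takes no time and is no camera call.
- hand_in(): hands the job in, once; it reports no verdict.
The state is a dict: "clock": time; "joint_pos": joint angles; "joint_velocities": joint speeds; "tau": joint torques, N m; "position": TCP position; "ee_rot": TCP orientation; "ft_force": force on the tool from outside, world axes, zero at the start; "torque": the same for the moment, N m; "grip_width": opening from 0.0 (shut) to 1.0 (fully open).
Only numpy, scipy, OpenCV 4.12 (cv2) and the standard library are available. Lean on these libraries where they do the work, as an engineer would, in place of code of your own. Each camera call takes 0.05 s, during which the arm holds its last target. There are 200 camera calls.

## Working session

There is one attempt and no reset: what is moved stays moved. The work goes in short steps, Python scripts to look and compute and a tool call to move; the robot and the scene stay as the last step left them, time stands still between calls to the robot, and variables do not carry over. Pictures are saved under pics/ and viewed, about 8 in all and at most 12, crops included, and the job is handed in when it is done.

Besides the shell and the picture viewer there is one more tool, called after ">>>" as name(argument=value, ...) on one line, values as JSON. move_arm: Moves the arm, as the interface text tells. Its arguments: {"type":"object","properties":{"moves":{"type":"array","items":{"type":"array"}},"squeeze":{"type":"number"}},"required":["moves"]}

```bash
mkdir -p pics; ls; python3 - <<'E'
from workcell import *
import cv2,numpy as np
for n in("top","side"):
    im=camera(n);cv2.imwrite(f"pics/{n}0.png",im[:,:,::-1]);print(n,camera_info(n))
o=get_obs();print({k:np.round(v,3) for k,v in o.items()})
a,b=[cv2.imread(f"pics/{n}0.png") for n in("top","side")]
E
```

```text
pics
top {'fx': 479.96184184915194, 'fy': 479.96184184915194, 'cx': 255.22823109886411, 'cy': 180.2029484352575, 'D': array([-0.03884689,  0.        ,  0.        ,  0.        ,  0.        ]), 'origin': array([0.31618815, 0.00357609, 1.41995355]), 'rotation': array([ 0.71337644, -0.69826635,  0.04011643, -0.04369023])}
side {'fx': 424.0537556653915, 'fy': 424.0537556653915, 'cx': 255.66983238640992, 'cy': 195.08281438915728, 'D': array([-0.10963883,  0.        ,  0.        ,  0.        ,  0.        ]), 'origin': array([0.33428195, 1.03787246, 0.65378863]), 'rotation': array([-0.06226647,  0.85691623, -0.51117196,  0.02281841])}
{'clock': np.float64(0.1), 'joint_pos': array([ 1.124,  0.333, -0.065,  1.461,  0.022,  1.35 , -0.088]), 'joint_velocities': array([-0.   , -0.001, -0.001, -0.002,  0.   ,  0.001, -0.001]), 'tau': array([ 2.0000e-03, -6.2675e+01,  5.0000e-02, -3.9243e+01,  1.6000e-02,
        7.0000e-03, -0.0000e+00]), 'position': array([ 0.257, -0.569,  0.231]), 'ee_rot': array([ 0.978,  0.21 , -0.   , -0.001]), 'ft_force': array([ 0.608, -0.279,  0.05 ]), 'torque': array([-0.014, -0.038,  0.021]), 'grip_width': np.float64(1.0)}
```

View pics/top0.png

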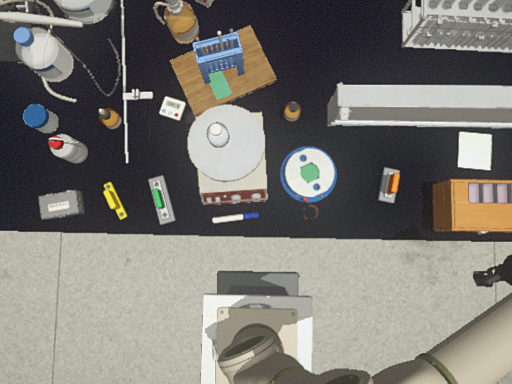

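View pics/side0.png

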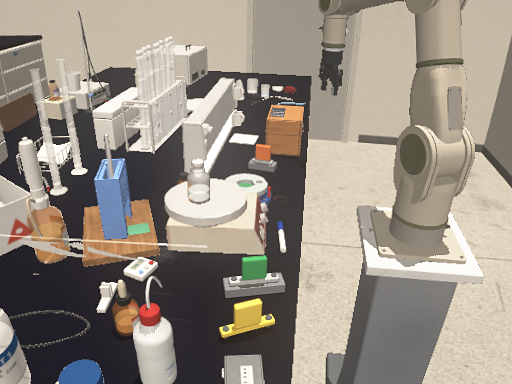

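The top view shows these candidates:
- green grip at (158,200), in a grey stand
- yellow look-alike at (115,200)
- orange narrow spanner at (390,185)
- ring at (309,173), with the red post near (305,199)

By the description I choose the green one. Next is a close crop to check it, plus measurements.

```bash
cat > h.py <<'E'
import cv2,numpy as np
from scipy.spatial.transform import Rotation as R
from workcell import *
def ray(n,uv):
    c=camera_info(n);K=np.array([[c['fx'],0,c['cx']],[0,c['fy'],c['cy']],[0,0,1]])
    p=cv2.undistortPoints(np.array(uv,float).reshape(-1,1,2),K,c['D'])[:,0]
    d=np.c_[p,np.ones(len(p))]@R.from_quat(c['rotation']).as_matrix().T
    return np.array(c['origin']),d
def plane(n,uv,z):
    o,d=ray(n,uv);return o+d*((z-o[2])/d[:,2])[:,None]
def proj(n,P):
    c=camera_info(n);K=np.array([[c['fx'],0,c['cx']],[0,c['fy'],c['cy']],[0,0,1]])
    r=R.from_quat(c['rotation']).inv();t=-r.apply(c['origin'])
    return cv2.projectPoints(np.array(P,float).reshape(-1,1,3),r.as_rotvec(),t,K,c['D'])[0][:,0]
def crop(im,x0,y0,x1,y1,s):return cv2.resize(im[y0:y1,x0:x1],None,fx=s,fy=s,interpolation=cv2.INTER_CUBIC)
def hue(im,lo,hi,box,s=100,v=60):
    h=cv2.cvtColor(im,cv2.COLOR_BGR2HSV);m=cv2.inRange(h,(lo,s,v),(hi,255,255))
    k=np.zeros_like(m);x0,y0,x1,y1=box;k[y0:y1,x0:x1]=m[y0:y1,x0:x1];return k
E
python3 - <<'E'
from h import *
t=cv2.imread('pics/top0.png');s=cv2.imread('pics/side0.png')
a=crop(t,272,140,344,228,5);b=crop(t,138,165,188,230,6);c=crop(s,210,245,300,305,4);d=crop(s,215,165,275,200,6)
L=[a,b];W=np.zeros((600,760,3),np.uint8)
W[:390,400:700]=b[:390];W[:440,:360]=a[:440];W[395:395+200,400:760]=c[:200];W[440:440+150,:360]=d[:150]
cv2.imwrite('pics/crop1.png',W)
for n,im,box in(('top',t,(140,170,190,230)),('side',s,(230,250,290,290))):
    m=hue(im,45,85,box);p=cv2.findNonZero(m);r=cv2.minAreaRect(p);print(n,len(p),r,cv2.boxPoints(r).tolist())
E
```

```text
top 136 ((157.75384521484375, 197.93075561523438), (19.733802795410156, 7.104168891906738), 74.74488067626953) [[151.7307586669922, 189.3461456298828], [158.58460998535156, 187.47691345214844], [163.7769317626953, 206.51536560058594], [156.92308044433594, 208.3845977783203]]
side 550 ((254.08277893066406, 266.99310302734375), (22.58837127685547, 25.41191864013672), 85.2363510131836) [[240.4827880859375, 256.7930908203125], [265.8069152832031, 254.68275451660156], [267.6827697753906, 277.193115234375], [242.358642578125, 279.303466796875]]
```

View pics/crop1.png

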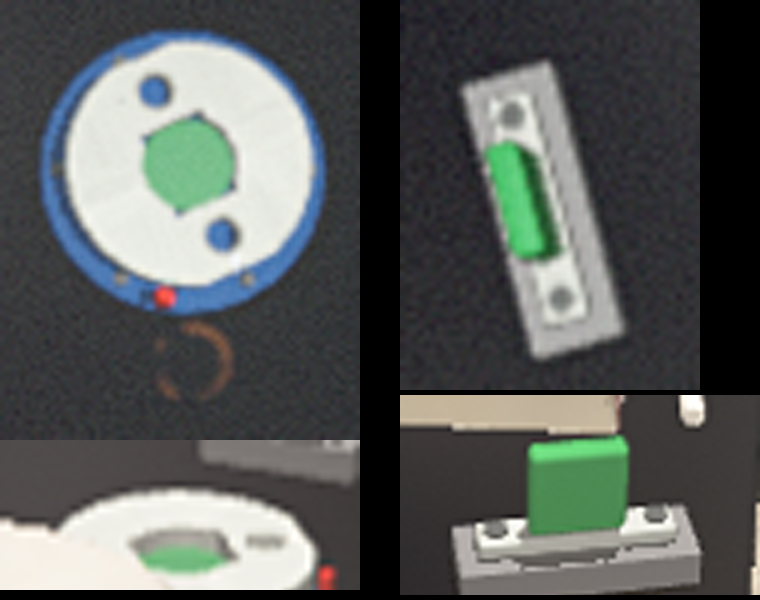

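The crop shows the chosen spanner:
- **Green spanner:** it sits in the grey stand, with the bar's prong-head dots near (156.7,184.5) and (164.7,214.5).
- **Ring:** its holes are at (303,158.4) and (316.4,187.2), with the white line outside the lower one.
- **Red post:** (305,199.4). Turning clockwise takes the line to it.

```bash
python3 - <<'E'
from h import *
t=cv2.imread('pics/top0.png');s=cv2.imread('pics/side0.png')
hsv=cv2.cvtColor(t,cv2.COLOR_BGR2HSV)
w=cv2.inRange(hsv,(0,0,150),(180,60,255));k=np.zeros_like(w);k[140:205,275:345]=w[140:205,275:345]
cn=max(cv2.findContours(k,0,1)[0],key=cv2.contourArea);e=cv2.fitEllipse(cv2.convexHull(cn));print('ring',e,plane('top',[e[0]],.052))
C=plane('top',[e[0]],.052)[0]
bl=hue(t,95,130,(275,140,345,210),80,30)
inn=np.zeros_like(bl);cv2.ellipse(inn,(e[0],(e[1][0]*.85,e[1][1]*.85),e[2]),255,-1)
n,l,st,cc=cv2.connectedComponentsWithStats(bl&inn)
H=[]
for i in range(1,n):
    if st[i,4]>8: print(cc[i],st[i,4],plane('top',[cc[i]],.052),plane('top',[cc[i]],.044))
    if st[i,4]>15:H.append(plane('top',[cc[i]],.050)[0])
H=np.array(H)
if len(H)==2:d=H[0]-H[1];print('sep',np.linalg.norm(d),'mid',H.mean(0),'dir',np.degrees(np.arctan2(d[1],d[0])))
m=hue(t,0,8,(290,190,320,210))|hue(t,172,180,(290,190,320,210));pc=cv2.findNonZero(m).reshape(-1,2).mean(0)
P=plane('top',[pc],.052)[0];v=P-C;print('post',pc,P,np.linalg.norm(v),np.degrees(np.arctan2(v[1],v[0])))
# spanner
D=plane('top',[(156.7,184.5),(164.7,214.5)],.034);v=D[0]-D[1];print('span',D,np.linalg.norm(v),D.mean(0),np.degrees(np.arctan2(v[1],v[0])))
# grip by side view: top edge corners / green top
gt=plane('top',[(157.75,197.9)],.089);print('grip top approx',gt)
dots=plane('side',[(210+95/4,245+132/4),(210+255/4,245+119/4)],.034);print('side dots',dots,dots.mean(0))
print('side proj of estimated grip base/top centre',proj('side',[[*D.mean(0)[:2],.034],[*D.mean(0)[:2],.089]]))
E
```

```text
ring ((309.2719421386719, 172.29025268554688), (48.837501525878906, 49.42322540283203), 76.03234100341797) [[ 0.50530275 -0.14263996  0.052     ]]
[302.29166667 158.        ] 24 [[ 0.54650065 -0.12215161  0.052     ]] [[ 0.54784755 -0.12288688  0.044     ]]
[315.875      186.66666667] 24 [[ 0.46412513 -0.16191763  0.052     ]] [[ 0.46499029 -0.16288546  0.044     ]]
sep 0.09160538516672828 mid [ 0.5055894  -0.14224751  0.05      ] dir 25.76849701818338
post [304.46666667 198.86666667] [ 0.42838326 -0.12954951  0.052     ] 0.07802542338571286 170.34171962982592
span [[0.46256429 0.29896989 0.034     ]
 [0.37589717 0.27180796 0.034     ]] 0.09082377569324322 [0.41923073 0.28538892 0.034     ] 17.40126193630915
grip top approx [[0.41927256 0.28259579 0.089     ]]
side dots [[0.46567362 0.29995435 0.034     ]
 [0.37739721 0.27396561 0.034     ]] [0.42153541 0.28695998 0.034     ]
side proj of estimated grip base/top centre [[254.98294407 276.05108375]
 [255.57355563 256.58724325]]
```

Measurements check out: hole separation 91.6 mm against 92, post radius 78.0 against 78, and spanner holes 90.8 and 92.0 in the two views.

- **Spanner:** about (0.420, 0.286), bar at 17.3°.
- **Ring:** (0.505, -0.142), holes at 25.8°.
- **Turn to the stop:** about 35°, plus the play.

Now I start the transit at height.

>>> move_arm(moves=[[[1,-1,-0.4],[0,0,0],1],[[1,-1,-0.4],[0,0,0],1],[[1,-1,-0.4],[0,0,0],0.8],[[1,-1,-0.4],[0,0,0],0.7],[[1,-1,-0.4],[0,0,0],0.7]])

```text
clock: 0.72
position: [0.3197, -0.4031, 0.2813]
ee_rot: [0.978, 0.21, -0.0, -0.0]
ft_force: [0.3, 0.1, 0.1]
grip_width: 0.703
```

>>> move_arm(moves=[[[1,-1,-0.4],[0,0,0],0.7],[[1,-1,-0.4],[0,0,0],0.7],[[1,-1,-0.3],[0,0,0],0.7],[[1,-1,0],[0,0,0],0.7],[[1,-1,0],[0,0,0],0.7]])

```text
clock: 1.35
position: [0.3823, -0.2378, 0.3087]
ee_rot: [0.978, 0.21, -0.0, 0.0]
ft_force: [-0.4, 0.0, -0.6]
grip_width: 0.698
```

>>> move_arm(moves=[[[1,-1,0],[0,0,0],0.7],[[1,-1,0],[0,0,0],0.7],[[1,-1,0],[0,0,0],0.7],[[1,-1,0],[0,0,0],0.7],[[1,-1,0],[0,0,0],0.7]])

```text
clock: 1.98
position: [0.4447, -0.0726, 0.3086]
ee_rot: [0.978, 0.21, -0.0, 0.0]
ft_force: [0.7, 0.3, -0.6]
grip_width: 0.703
```

>>> move_arm(moves=[[[0.45,-1,0],[0,0,0],0.7],[[0.45,-1,0],[0,0,0],0.7],[[0.45,-1,0],[0,0,0],0.7],[[0.45,-1,0],[0,0,0],0.7],[[0.45,-1,0],[0,0,0],0.7]])

```text
clock: 2.6
position: [0.4443, 0.0642, 0.3086]
ee_rot: [0.978, 0.21, -0.0, 0.0]
ft_force: [0.2, -0.5, 0.0]
grip_width: 0.7
```

>>> move_arm(moves=[[[0.45,-1,0],[0,0,0],0.7],[[0.45,-1,0],[0,0,0],0.7],[[0.45,-1,0],[0,0,0],0.7],[[0.45,-1,0],[0,0,0],0.7],[[0.45,-1,0],[0,0,0],0.7]])

```text
clock: 3.22
position: [0.4442, 0.2012, 0.3086]
ee_rot: [0.978, 0.21, -0.0, 0.0]
ft_force: [0.2, -0.3, -0.1]
grip_width: 0.705
```

>>> move_arm(moves=[[[0.13,-0.87,0.5],[0,0,0],0.7],[[0.13,-0.87,1],[0,0,0],0.7],[[0.13,-0.87,1],[0,0,0],0.7],[[0.13,-0.87,1],[0,0,0],0.7],[[0,0,1],[0,0,6.9],0.7]])

```text
clock: 3.85
position: [0.4193, 0.2867, 0.1953]
ee_rot: [0.988, 0.151, -0.0, -0.0]
ft_force: [0.4, 0.2, 0.4]
grip_width: 0.705
```

```bash
python3 - <<'E'
from h import *
t=camera('top')[:,:,::-1];s=camera('side')[:,:,::-1];o=get_obs()
print(o['position'],R.from_quat(o['ee_rot']).as_euler('zyx',degrees=True),o['joint_pos'])
W=np.zeros((400,800,3),np.uint8)
W[:]=np.hstack([cv2.resize(t[150:250,110:210],(400,400)),cv2.resize(s[190:310,195:315],(400,400))])
cv2.imwrite('pics/c2.png',W)
E
```

```text
[0.41907253 0.28429363 0.19382342] [-17.33420171  -0.22794717 179.88296901] [ 0.17538218  0.20788823 -0.94855304  1.77785812  0.17628796  1.25044822
 -2.08785081]
```

View pics/c2.png

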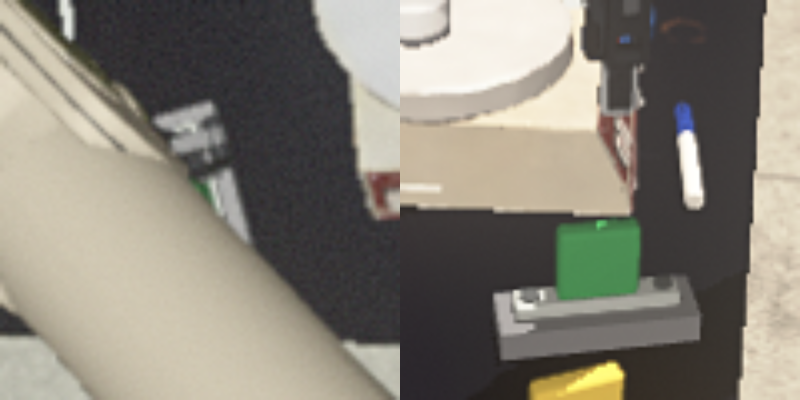

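The side crop shows the jaws above the green grip, with the yellow look-alike well clear. Descending.

>>> move_arm(moves=[[[0,0,0],[0,0,0],0.7],[[0,0,1],[0,0,0],0.7],[[0,0,1],[0,0,0],0.7],[[0,0,1],[0,0,0],0.7],[[0,0,0.9],[0,0,0],0.7]])

```text
clock: 4.58
position: [0.4215, 0.285, 0.0993]
ee_rot: [0.988, 0.152, 0.001, -0.0]
ft_force: [0.4, -0.5, 0.1]
grip_width: 0.701
```

>>> move_arm(moves=[[[0,0,0.7],[0,0,0],0.7],[[0,0,0.7],[0,0,0],0.7],[[0,0,0.6],[0,0,0],0.7],[[0,0,0],[0,0,0],0.7]])

```text
clock: 5.08
position: [0.42, 0.2848, 0.0479]
ee_rot: [0.988, 0.151, -0.001, 0.0]
ft_force: [-0.0, 0.6, 0.8]
grip_width: 0.698
```

>>> move_arm(moves=[[[0,0,0],[0,0,0],0.4],[[0,0,0],[0,0,0],0.1],[[0,0,0],[0,0,0],0],[[0,0,0],[0,0,0],0],[[0,0,0],[0,0,0],0]], squeeze=60)

```text
clock: 5.7
position: [0.4207, 0.2853, 0.0492]
ee_rot: [0.989, 0.151, 0.0, -0.0]
ft_force: [-2.8, -0.4, 5.8]
grip_width: 0.18
```

>>> move_arm(moves=[[[0,0,-0.2],[0,0,0],0],[[0,0,-0.4],[0,0,0],0],[[0,0,-0.6],[0,0,0],0],[[0,0,-1],[0,0,0],0],[[0,0,-1],[0,0,0],0]])

```text
clock: 6.32
position: [0.4204, 0.2851, 0.1304]
ee_rot: [0.989, 0.151, 0.0, 0.0]
ft_force: [0.1, -0.1, -2.0]
grip_width: 0.179
```

```bash
python3 - <<'E'
from h import *
t=camera('top')[:,:,::-1];s=camera('side')[:,:,::-1];o=get_obs()
print(o['position'],R.from_quat(o['ee_rot']).as_euler('zyx',degrees=True),o['joint_pos'],o['ft_force'],o['torque'],o['grip_width'])
cv2.imwrite('pics/c3.png',cv2.resize(s[180:310,190:320],(520,520)))
E
```

```text
[0.42174588 0.28605293 0.13183737] [ -17.37411647    0.24469714 -179.90780916] [ 0.14081463  0.28341748 -0.9306086   1.85079596  0.25298052  1.12691479
 -2.14734572] [ 0.04535027  0.58412077 -1.62744489] [ 0.04950593  0.01513366 -0.01199189] 0.18159520909039925
```

View pics/c3.png

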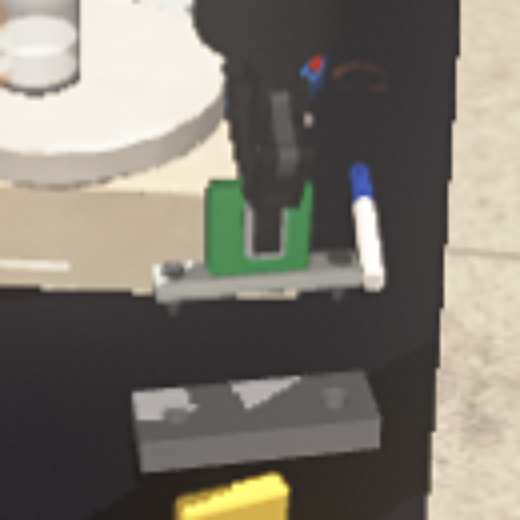

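The spanner is lifted level and clear of its stand. The pad centre (265) sits about 2.5 mm towards -x of the grip centre (260), and I'll allow for that. Now carrying it high to the ring.

>>> move_arm(moves=[[[0,0,-1],[0,0,0],0],[[0,0,-1],[0,0,0],0],[[0,0,-1],[0,0,0],0],[[-0.11,1,-1],[0,0,0],0],[[-0.11,1,-1],[0,0,0],0]])

```text
clock: 7.05
position: [0.4299, 0.235, 0.254]
ee_rot: [0.988, 0.151, -0.0, 0.0]
ft_force: [0.4, -0.4, -2.6]
grip_width: 0.18
```

>>> move_arm(moves=[[[-0.11,1,-1],[0,0,0],0],[[-0.11,1,-1],[0,0,0],0],[[-0.11,1,0],[0,0,0],0],[[-0.11,1,0],[0,0,0],0],[[-0.11,1,0],[0,0,0],0]])

```text
clock: 7.68
position: [0.4542, 0.1113, 0.3033]
ee_rot: [0.989, 0.151, -0.0, 0.0]
ft_force: [0.9, 0.1, -2.7]
grip_width: 0.179
```

>>> move_arm(moves=[[[-0.11,1,0],[0,0,0],0],[[-0.11,1,0],[0,0,0],0],[[-0.11,1,0],[0,0,0],0],[[-0.11,1,0],[0,0,0],0],[[-0.11,1,0],[0,0,0],0]])

```text
clock: 8.3
position: [0.4784, -0.012, 0.3032]
ee_rot: [0.989, 0.151, -0.0, 0.0]
ft_force: [-0.2, -0.5, -2.3]
grip_width: 0.182
```

>>> move_arm(moves=[[[-0.11,1,0],[0,0,0],0],[[-0.11,1,0],[0,0,0],0],[[-0.11,1,0],[0,0,0],0],[[0,0,0],[0,0,-8.5],0],[[0,0,0],[0,0,0],0]])

```text
clock: 8.93
position: [0.4929, -0.0852, 0.3032]
ee_rot: [0.975, 0.223, -0.0, -0.0]
ft_force: [-0.5, -0.8, -1.5]
grip_width: 0.179
```

```bash
python3 - <<'E'
from h import *
o=get_obs()
print(o['position'],R.from_quat(o['ee_rot']).as_euler('zyx',degrees=True),o['joint_pos'],o['ft_force'],o['torque'],o['grip_width'])
E
```

```text
[ 0.49285732 -0.0851534   0.30322741] [-2.58241173e+01 -5.31967841e-02 -1.79987913e+02] [ 0.67340804  0.0639393  -0.61538729  1.63866343  0.03700004  1.45171658
 -1.06552786] [-0.49955594 -0.76027052 -1.53569057] [-0.03617227 -0.00337593 -0.03542494] 0.17932173289430703
```

>>> move_arm(moves=[[[-0.22,0.76,0],[0,0,0],0],[[-0.22,0.76,0.3],[0,0,0],0],[[-0.21,0.76,1],[0,0,0],0],[[0,0,1],[0,0,0],0],[[0,0,1],[0,0,0],0]])

```text
clock: 9.55
position: [0.5031, -0.1451, 0.2197]
ee_rot: [0.975, 0.222, -0.0, -0.0]
ft_force: [-0.2, -0.0, -1.6]
grip_width: 0.182
```

>>> move_arm(moves=[[[0,0,1],[0,0,0],0],[[0,0,1],[0,0,0],0],[[0,0,1],[0,0,0],0],[[0,0,0.8],[0,0,0],0],[[0,0,0],[0,0,0],0]])

```text
clock: 10.18
position: [0.5021, -0.1443, 0.1244]
ee_rot: [0.975, 0.223, -0.002, -0.001]
ft_force: [-0.7, -0.4, -1.9]
grip_width: 0.181
```

```bash
python3 - <<'E'
from h import *
t=camera('top')[:,:,::-1];s=camera('side')[:,:,::-1];o=get_obs()
cv2.imwrite('pics/t4r.png',t);cv2.imwrite('pics/s4r.png',s)
print(o['position'],R.from_quat(o['ee_rot']).as_euler('zyx',degrees=True),o['joint_pos'])
cv2.imwrite('pics/c4.png',np.hstack([cv2.resize(t[135:215,269:349],(400,400),interpolation=2),cv2.resize(s[130:210,200:280],(400,400),interpolation=2)]))
E
```

```text
[ 0.50353609 -0.14414827  0.1265378 ] [-2.58148948e+01  4.95434003e-03  1.79999458e+02] [ 0.6944335   0.24753504 -0.564712    1.83135505  0.14734758  1.10421683
 -1.04327506]
```

View pics/c4.png

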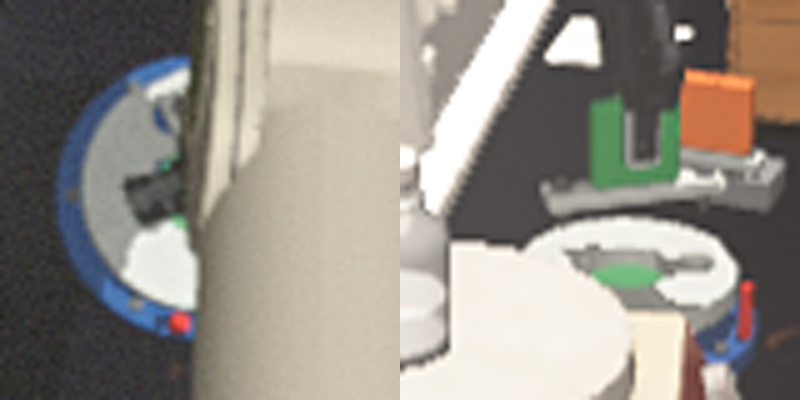

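```bash
python3 - <<'E'
from h import *
s=cv2.imread('pics/s4r.png')
m=hue(s,45,85,(232,140,262,172));x,y,w,h=cv2.boundingRect(m);print('green',x,x+w,y,y+h)
for r in range(y,y+h,3):
    q=np.where(m[r])[0];print(r,q.min(),q.max()+1,end='; ')
a=np.radians(25.8);c,sn=np.cos(a),np.sin(a)
def pt(u,v,z):return [.5053+c*u-sn*v,-.1425+sn*u+c*v,z]
zb=.1255-.027
print('\nexp bar +-57 front top',proj('side',[pt(57,11,zb+.012),pt(-57,11,zb+.012)]).round(1).tolist())
print('grip +-28 front, z12/z40/z67',[proj('side',[pt(28,8,zb+z),pt(-28,8,zb+z)]).round(1).tolist() for z in(.012,.04,.067)])
print('1mm along spanner px', (proj('side',[pt(10,0,.12)])-proj('side',[pt(0,0,.12)]))/10)
cv2.imwrite('pics/c5.png',cv2.resize(s[140:180,220:280],(780,520),interpolation=2))
E
```

```text
green 239 256 150 167
150 242 244; 153 240 256; 156 239 256; 159 240 255; 162 240 255; 165 243 252; 
exp bar +-57 front top [[692.0, 88.9], [-11043.2, 669.0]]
grip +-28 front, z12/z40/z67 [[[723.7, 55.1], [-52461.0, 266.6]], [[723.9, 55.5], [-53296.3, 313.1]], [[724.2, 55.9], [-54118.0, 359.3]]]
1mm along spanner px [[-789.46989461  102.36785521]]
```

View pics/c5.png

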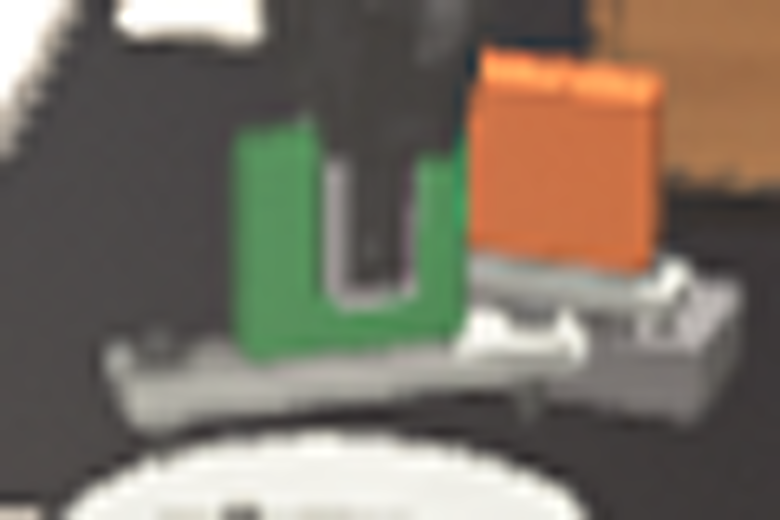

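```bash
python3 - <<'E'
from h import *
a=np.radians(25.8);c,sn=np.cos(a),np.sin(a)
def pt(u,v,z):u/=1e3;v/=1e3;return [.5053+c*u-sn*v,-.1425+sn*u+c*v,z]
zb=.1255-.027
P=lambda L:proj('side',L).round(1).tolist()
print('bar +-57 front top',P([pt(57,11,zb+.012),pt(-57,11,zb+.012)]),'front bottom',P([pt(57,11,zb),pt(-57,11,zb)]))
print('grip +-28 front',[P([pt(28,8,zb+z),pt(-28,8,zb+z)]) for z in(.012,.04,.067)])
print('prong tip -46',P([pt(-46,0,zb-.014)]),'per 10mm x',P([pt(0,0,.12),pt(10,0,.12),pt(0,10,.12),pt(0,0,.13)]))
E
```

```text
bar +-57 front top [[229.2, 169.1], [264.8, 165.0]] front bottom [[229.2, 172.6], [264.6, 168.5]]
grip +-28 front [[[238.2, 167.6], [255.6, 165.6]], [[238.2, 159.2], [255.8, 157.2]], [[238.3, 150.9], [256.0, 149.0]]]
prong tip -46 [[260.0, 171.5]] per 10mm x [[246.2, 162.7], [243.1, 163.1], [247.2, 164.0], [246.2, 159.7]]
```

The side view matches the predicted pose within about 0.5 px: grip edges at 237.9/255.8 against 238.2/255.8, and the bar corner at (265,165.4). Lowering gently while watching the force.

>>> move_arm(moves=[[[0,0,0.6],[0,0,0],0],[[0,0,0.5],[0,0,0],0],[[0,0,0.2],[0,0,0],0],[[0,0,0.2],[0,0,0],0],[[0,0,0],[0,0,0],0]])

```text
clock: 10.9
position: [0.5033, -0.1434, 0.0886]
ee_rot: [0.975, 0.224, -0.0, -0.0]
ft_force: [-0.7, 1.8, -2.6]
grip_width: 0.183
```

Tips are about 4 mm below the rim with no resistance. Continuing down.

>>> move_arm(moves=[[[0,0,0.15],[0,0,0],0],[[0,0,0.12],[0,0,0],0],[[0,0,0.08],[0,0,0],0],[[0,0,0],[0,0,0],0]])

```text
clock: 11.4
position: [0.5034, -0.1434, 0.08]
ee_rot: [0.975, 0.224, -0.0, -0.0]
ft_force: [0.0, 0.3, -1.2]
grip_width: 0.183
```

>>> move_arm(moves=[[[0,0,0.06],[0,0,0],0],[[0,0,0.06],[0,0,0],0],[[0,0,0],[0,0,0],0]])

```text
clock: 11.78
position: [0.5036, -0.1436, 0.0791]
ee_rot: [0.975, 0.224, -0.0, 0.001]
ft_force: [-11.1, 2.0, 22.5]
grip_width: 0.178
```

Contact came at z 0.079, exactly the predicted seat height. Easing the press and looking.

>>> move_arm(moves=[[[0,0,-0.04],[0,0,0],0],[[0,0,0],[0,0,0],0]])

```text
clock: 12.02
position: [0.5038, -0.1436, 0.0792]
ee_rot: [0.975, 0.224, 0.0, 0.0]
ft_force: [-4.6, -0.2, 10.3]
grip_width: 0.18
```

```bash
python3 - <<'E'
from h import *
s=camera('side')[:,:,::-1];o=get_obs();print(o['position'],o['ft_force'],o['torque'],R.from_quat(o['ee_rot']).as_euler('zyx',degrees=True))
cv2.imwrite('pics/c6.png',cv2.resize(s[145:205,215:295],(800,600),interpolation=2))
E
```

```text
[ 0.50377542 -0.14362934  0.07916791] [-4.64332062  0.7338904   9.83099638] [0.34874182 0.90535562 0.04952823] [-2.58761396e+01  4.65319772e-02  1.79956628e+02]
```

View pics/c6.png

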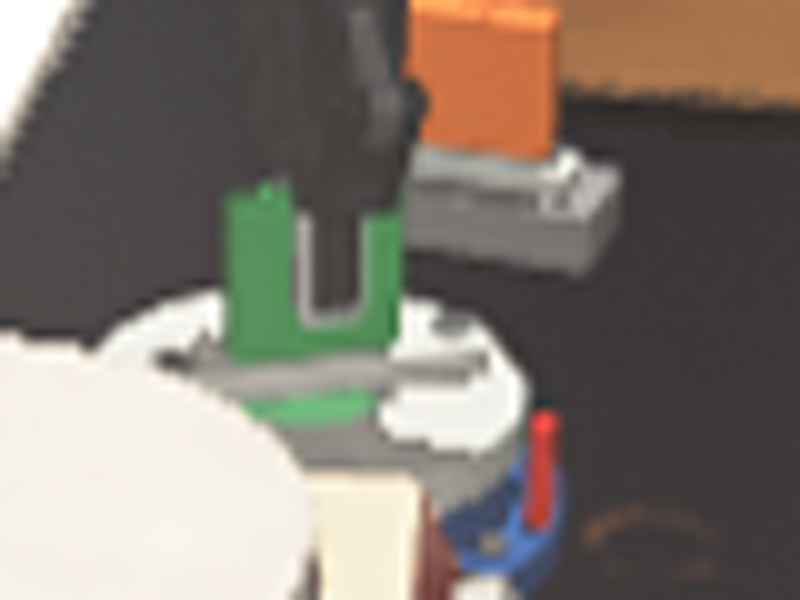

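The bar lies flush on the ring, level and with both prongs in. Turning clockwise (+z of the tool) in small steps.

>>> move_arm(moves=[[[0,-0.01,0],[0,0,4],0],[[0,-0.01,0],[0,0,4],0],[[0,-0.01,0],[0,0,4],0],[[0,-0.01,0],[0,0,4],0],[[0,-0.01,0],[0,0,4],0]])

```text
clock: 12.7
position: [0.5034, -0.1423, 0.0792]
ee_rot: [0.999, 0.05, 0.0, 0.0]
ft_force: [-3.8, 1.7, 10.2]
grip_width: 0.177
```

```bash
python3 - <<'E'
from h import *
o=get_obs();print(o['position'],o['ft_force'],o['torque'],R.from_quat(o['ee_rot']).as_euler('zyx',degrees=True),o['joint_pos'])
E
```

```text
[ 0.50342783 -0.1422571   0.07917723] [-3.78329046  1.67935617 10.24115429] [0.35161884 0.86614279 0.16929315] [-5.76888455e+00  4.92915565e-02  1.79962598e+02] [ 0.63143398  0.29647461 -0.50285871  1.87884799  0.16800881  1.00668318
 -1.41322682]
```

>>> move_arm(moves=[[[0,-0.01,0],[0,0,4],0],[[0,-0.01,0],[0,0,4],0],[[0,-0.01,0],[0,0,4],0],[[0,-0.01,0],[0,0,4],0],[[0,-0.01,0],[0,0,2],0]])

```text
clock: 13.32
position: [0.5041, -0.1411, 0.0792]
ee_rot: [0.994, -0.106, 0.001, 0.0]
ft_force: [0.2, -0.5, 7.3]
grip_width: 0.184
```

```bash
cat > st.py <<'E'
from h import *
o=get_obs();print(o['position'],o['ft_force'],o['torque'],R.from_quat(o['ee_rot']).as_euler('zyx',degrees=True),o['joint_pos'][6])
E
python3 st.py
```

```text
[ 0.50405168 -0.14114014  0.07918147] [ 0.24763391 -0.51971812  7.31052627] [0.03484123 0.17456997 0.14942255] [1.21898547e+01 1.23846225e-01 1.79950965e+02] -1.7161240259431263
```

>>> move_arm(moves=[[[0,0,0],[0,0,1.5],0],[[0,0,0],[0,0,1.5],0],[[0,0,0],[0,0,0],0]])

```text
clock: 13.7
position: [0.5042, -0.1412, 0.0792]
ee_rot: [0.991, -0.132, 0.001, 0.0]
ft_force: [-0.1, 0.8, 6.7]
grip_width: 0.18
```

```bash
python3 st.py
```

```text
[ 0.50419397 -0.14116528  0.07919664] [-0.13552306  0.8078463   6.67666411] [ 0.15852327  0.09743989 -0.04085305] [1.51314177e+01 1.39578569e-01 1.79956705e+02] -1.7652724053805726
```

>>> move_arm(moves=[[[0,0,0],[0,0,1.5],0],[[0,0,0],[0,0,1.5],0]])

```text
clock: 13.95
position: [0.5042, -0.141, 0.0792]
ee_rot: [0.988, -0.157, 0.001, 0.0]
ft_force: [-0.9, -0.8, 7.2]
grip_width: 0.178
```

```bash
python3 st.py
```

```text
[ 0.50422717 -0.14103441  0.07919761] [-0.92511996 -0.75207744  7.17552261] [-0.12683802  0.1449004   1.74048463] [1.80086882e+01 1.34617467e-01 1.79922566e+02] -1.8145639670917957
```

>>> move_arm(moves=[[[0,0,0],[0,0,1],0],[[0,0,0],[0,0,0],0]])

```text
clock: 14.2
position: [0.5042, -0.1411, 0.0792]
ee_rot: [0.986, -0.164, 0.001, 0.001]
ft_force: [-0.8, 0.2, 6.2]
grip_width: 0.185
```

```bash
python3 st.py
```

```text
[ 0.50423524 -0.14105336  0.07924157] [-0.84427263  0.21074347  6.16712507] [-0.21594814  0.17297603  2.27323766] [1.88851425e+01 1.34765660e-01 1.79889017e+02] -1.8299068342784712
```

The moment jumped to 2.3 N m at the expected angle, so the ring is at its stop. Relieving the twist by a degree and opening.

>>> move_arm(moves=[[[0,0,0],[0,0,-1.5],0],[[0,0,0],[0,0,0],0.3],[[0,0,0],[0,0,0],0.5],[[0,0,0],[0,0,0],0.6],[[0,0,0],[0,0,0],0.6]])

```text
clock: 14.82
position: [0.503, -0.1411, 0.078]
ee_rot: [0.988, -0.153, -0.0, -0.0]
ft_force: [-0.1, -0.1, -0.5]
grip_width: 0.601
```

>>> move_arm(moves=[[[0,0,-0.3],[0,0,0],0.6],[[0,0,-0.7],[0,0,0],0.6],[[0,0,-1],[0,0,0],0.6],[[0,0,-1],[0,0,0],0.6],[[0,0,-1],[0,0,0],0.6]])

```text
clock: 15.45
position: [0.5033, -0.141, 0.1803]
ee_rot: [0.988, -0.153, 0.001, 0.0]
ft_force: [0.7, 0.3, -0.4]
grip_width: 0.601
```

>>> move_arm(moves=[[[0,0,-1],[0,0,0],0.6],[[0,0,-1],[0,0,0],0.6],[[0,0,-1],[0,0,0],0.6],[[0,1,-1],[0,0,0],0.6],[[0,1,0],[0,0,0],0.6]])

```text
clock: 16.08
position: [0.4887, -0.1891, 0.2817]
ee_rot: [0.988, -0.153, 0.002, 0.001]
ft_force: [-0.1, -0.9, -0.1]
grip_width: 0.602
```

>>> move_arm(moves=[[[0,1,0],[0,0,0],0.6],[[0,1,0],[0,0,0],0.6],[[0,1,0],[0,0,0],0.6],[[0,1,0],[0,0,0],0.6],[[0,1,0],[0,0,0],0.6]])

```text
clock: 16.7
position: [0.4499, -0.3084, 0.2796]
ee_rot: [0.988, -0.153, 0.001, 0.0]
ft_force: [-0.2, 0.5, -0.7]
grip_width: 0.599
```

```bash
python3 st.py; python3 - <<'E'
from h import *
t=camera('top')[:,:,::-1];s=camera('side')[:,:,::-1]
cv2.imwrite('pics/t7r.png',t);cv2.imwrite('pics/s7r.png',s)
cv2.imwrite('pics/c7.png',np.hstack([cv2.resize(t[135:215,269:349],(400,400),interpolation=2),cv2.resize(s[135:215,210:290],(400,400),interpolation=2)]))
E
```

```text
[ 0.44987102 -0.30841708  0.2796346 ] [-0.19034874  0.47439037 -0.71779661] [ 0.01409601 -0.01104135 -0.01609338] [1.76012430e+01 7.98936732e-02 1.79957971e+02] -1.3977051304660655
```

View pics/c7.png

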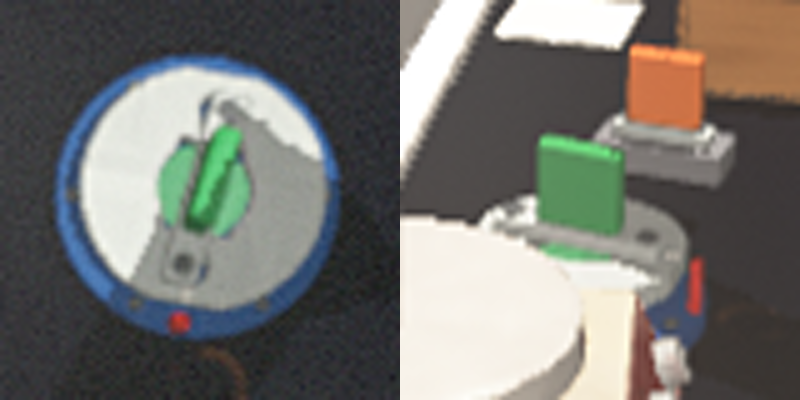

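The spanner stands upright and flush, with the orange one untouched. A faint white mark at crop (183,294) lines up with the post at (180,322). One numeric check of that.

```bash
python3 - <<'E'
from h import *
t=cv2.imread('pics/t7r.png')
C=np.array([.5053,-.1426])
g=cv2.cvtColor(t,cv2.COLOR_BGR2GRAY)
for r in(.061,.064,.067):
    A=np.arange(150,200,2);uv=proj('top',[[C[0]+r*np.cos(np.radians(a)),C[1]+r*np.sin(np.radians(a)),.052] for a in A]).astype(np.float32)
    v=cv2.remap(g,uv[:,0],uv[:,1],1)[:,0];print(r,dict(zip(A.tolist(),v.tolist())))
# far hole/prong dot and grip orientation
p=plane('top',[(269+183/5,135+263/5)],.064)[0][:2]-C;print('near bar dot',np.linalg.norm(p),np.degrees(np.arctan2(p[1],p[0])))
E
```

```text
0.061 {150: 153, 152: 153, 154: 153, 156: 150, 158: 150, 160: 157, 162: 157, 164: 156, 166: 154, 168: 162, 170: 174, 172: 178, 174: 168, 176: 159, 178: 154, 180: 153, 182: 155, 184: 155, 186: 155, 188: 154, 190: 155, 192: 154, 194: 153, 196: 151, 198: 150}
0.064 {150: 156, 152: 155, 154: 155, 156: 156, 158: 155, 160: 155, 162: 155, 164: 155, 166: 150, 168: 155, 170: 165, 172: 171, 174: 158, 176: 151, 178: 149, 180: 149, 182: 151, 184: 153, 186: 154, 188: 153, 190: 158, 192: 154, 194: 153, 196: 153, 198: 151}
0.067 {150: 149, 152: 145, 154: 149, 156: 145, 158: 141, 160: 137, 162: 131, 164: 125, 166: 120, 168: 119, 170: 133, 172: 133, 174: 126, 176: 122, 178: 124, 180: 125, 182: 129, 184: 139, 186: 143, 188: 148, 190: 153, 192: 150, 194: 150, 196: 147, 198: 146}
near bar dot 0.047131624443293024 166.11520636319426
```

The line is at about 171.3° and the post at 170.3°, which agree within pixel accuracy. The stop was also felt. Handing in.

```bash
python3 -c "
from workcell import *
print(hand_in())"
```

```text
the job is handed in; nothing more can be done
None
```

I tightened the lock ring to its stop with the green wide spanner, left the spanner standing seated in the ring, and handed the job in at about 17 s of the 45 s.

- **Seating:** both prongs went in without resistance. The bar met the ring at the predicted height (TCP z 0.079, with a brief push of about 25 N), and a picture showed it flush before I turned anything.
- **Turning:** I turned the tool about 45° clockwise, including the play in the holes. The moment then rose from about 0.15 to 2.3 N m, which is the hard stop.
- **Release:** I backed off about 1.5° inside the play, opened the gripper and drew the arm clear.
- **Last checks:** the final picture shows the spanner upright and flush on the ring, and the orange spanner in its stand. I never approached the yellow look-alike, but it was outside that last crop.
- **Line against post:** the white line measured about 171.3° and the red post 170.3°. That 1° gap (about 1 mm at the line) is within pixel accuracy. No check failed.

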